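Sort four finials onto their own kiln setters

ROBOT

A 7-joint arm with a two-finger parallel gripper is mounted at the origin on the work surface. World frame = base frame: x ahead of the robot, y to its left, z up, the work surface at z = 0. Lengths are in m, angles in rad, forces in N, time in s.
With the tool pointing down it reaches from about 0.4 to 0.875 m from the base axis. Payload 4.4 kg.
Tool frame: the origin (TCP) lies at the very end of the fingers, on their centre line; the grasp point (between the pads) lies behind it (manip.grip_point_offset is the z of the grasp point in the tool frame, in m); z points along the fingers, y is the line along which they close (so a half turn about z gives the same grasp; the last joint's range is limited). The gripper opens to 85 mm and grips with 20 to 120 N. Pads are 22 mm wide; open, the fingers measure 114 mm over their backs; the gripper's body (76 mm by 85 mm) begins 54 mm behind the grasp point. The pads swing forward as they close: fully open they stand 13 mm farther back than shut.
Start: joints at [1.087, 0.628, 0.038, 1.517, -0.027, 0.996, -0.02], TCP at [0.264, -0.594, 0.231] pointing down, gripper open.
Joint ranges: [-3.06, 3.06], [-0.37, 2.12], [-1.25, 1.32], [0.18, 2.47], [-1.1, 4.24], [0.23, 1.98], [-2.94, 2.94]. Speed limits (rad/s): [2.57, 2.57, 3.14, 3.14, 3.14, 3.14, 3.14].

INTERFACE

Orientations are given as a rotation vector (axis times angle).
In Python, from cell import manip, viewer, finder gives the robot as it stands. The module is installed in compiled form; this text tells all that it offers.
- The arm moves only by the shell command python3 -m handwheel 'ROWS' [OPENING] [FORCE]. ROWS is JSON, a list of rows, each an object with "dp": the shift along the tool's x, y, z each as a share of 300 mm, from -1 to 1, a list of three; "rotation": the turn, a rotation vector about the tool's x, y, z each as a share of 0.5 rad, from -1 to 1, a list of three. In form: [{"dp": [x, y, z], "rotation": [ax, ay, az]}, ...]. A call has 1 to 12 rows; each row is the pose to reach, as a shift and turn from the pose commanded when the call began, along the tool's axes at that moment; what a row does not reach only later rows make up. A row lasts 1/10 s, in which the tool goes at most 50 mm and 8.59 degrees, less where a joint would pass 70% of its speed; a pose out of reach is approached as far as the arm can. A call with a number of a shift or a turn outside -1 to 1 is refused whole. A call with a gripper value outside its range is refused whole. OPENING is the gripper command: -1 is shut, 1 is fully open, values between are in proportion, set as the call begins (- or left out, the last holds). The fingers move at their own pace and stop on an object; FORCE is the grip in N (left out, the last holds). Time passes only in rows, so rows that repeat a pose let the fingers close. It gives the time, the measured TCP pose, the force, the opening and the grip force at its end, in the units of the state.
- manip.observe(): the state, without advancing time (a new reading comes with each control period).
- viewer.read_camera(name): name is "side" or "top"; returns the picture (384x512x3 uint8, blue, green, red); there is no depth.
- viewer.camera_params(name): a dict with "intrinsics" (3x3 intrinsics, pixels), "origin" and "attitude" of the camera in the world. Camera axes: x right, y down, z forward; pixel columns grow to the right and rows downward; lengths in m; the calibration is good to about 2 mm. A picture is of the moment at which its call begins. camera_params takes no time and is no camera call.
- manip.job_done(): hands the job in; it is judged then, once.
Trained networks look in the newest picture that a camera, given by its name, has taken for a name from the list of things; names that differ only in an ending like _2 or _b are one class to them, and where a whole thing is asked for, a point or a joint stands for the part that bears it (a point fixed in the world has none). Each returns a list of dicts, best first, with "score" (0 to 1); they miss things now and then, are a little off and sometimes report something else, mostly with a low value. They report only what shows in the picture. A call takes as long as a camera call. They do not tell look-alikes from the thing itself.
- finder.spot_in(camera, name): "centre" ([x, y, z] in m, in the coordinates of the camera as it stood for that picture, good to about 4 mm: the middle of the surface that is visible of it).
- finder.tip_of(camera, name): "centre" ([x, y, z] in m, in the coordinates of the camera as it stood for that picture, good to about 4 mm: a listed point, or the origin of a listed thing).
The state is a dict: "t": time; "q": joint angles; "qd": joint speeds; "joint_torque": joint torques, N m; "eef_pos": TCP position; "orientation": TCP orientation; "ft_force": force on the tool from outside, world axes, zero at the start; "moment": the same for the moment, N m; "gripper_width": finger opening in m; "grasp_force": force on a finger pad.
Only numpy, scipy, OpenCV 4.12 (cv2) and the standard library are available. Lean on these libraries where they do the work, as an engineer would, in place of code of your own. Each camera call takes 0.05 s, during which the arm holds its last target. There are 200 camera calls.

TASK

The four terracotta finials have been stood on the wrong plaster setters: rearrange them so that each one stands upright in the middle of the setter that has the same outline as its foot (round, square, cross or triangle), ready for the kiln. No setter is free to begin with, so use the empty wooden board as a parking place when you need one; never let a finial topple over.

Things in the scene. Friction and masses are not known exactly. Their poses are not given: they have to be found in the camera images.
- finial_round: loose finial of pale fired terracotta (about 0.22 kg) standing upright on a round foot 64 mm in diameter, 24 mm high; above it a stem narrows to 20 mm and then widens to a round grip 30 mm in diameter that runs from 58 to 98 mm above the underside; 102 mm tall in all. Same upper part on all four finials. Origin: centre of the underside; z up along the stem. At the start it stands near the middle of a setter of another shape.
- finial_square: loose finial of pale fired terracotta (about 0.22 kg) standing upright on a square foot 58 x 58 mm, 24 mm high; above it a stem narrows to 20 mm and then widens to a round grip 30 mm in diameter that runs from 58 to 98 mm above the underside; 102 mm tall in all. Same upper part on all four finials. Origin: centre of the underside; z up along the stem. At the start it stands near the middle of a setter of another shape.
- finial_cross: loose finial of pale fired terracotta (about 0.22 kg) standing upright on a cross-shaped foot (a plus sign), 70 mm over its arms, arms 30 mm wide, 24 mm high; above it a stem narrows to 20 mm and then widens to a round grip 30 mm in diameter that runs from 58 to 98 mm above the underside; 102 mm tall in all. Same upper part on all four finials. Origin: centre of the underside; z up along the stem. At the start it stands near the middle of a setter of another shape.
- finial_triangle: loose finial of pale fired terracotta (about 0.22 kg) standing upright on an equilateral triangular foot of 78 mm sides, 24 mm high; above it a stem narrows to 20 mm and then widens to a round grip 30 mm in diameter that runs from 58 to 98 mm above the underside; 102 mm tall in all. Same upper part on all four finials. Origin: centre of the underside; z up along the stem. At the start it stands near the middle of a setter of another shape.
- setter_round: flat white plaster kiln setter, round, 112 mm in diameter, 12 mm thick, fixed to the bench, plain flat top. Origin: centre of its underside, on the bench; z up.
- setter_square: flat white plaster kiln setter, square, 104 x 104 mm, 12 mm thick, fixed to the bench, plain flat top. Origin: centre of its underside, on the bench; z up.
- setter_cross: flat white plaster kiln setter, cross-shaped (a plus sign), 124 mm over its arms, arms 54 mm wide, 12 mm thick, fixed to the bench, plain flat top. Origin: centre of its underside, on the bench; z up.
- setter_triangle: flat white plaster kiln setter, an equilateral triangle of 130 mm sides, 12 mm thick, fixed to the bench, plain flat top. Origin: centre of its underside, on the bench; z up.
- spare_board: small brown wooden board, 130 x 100 mm, 12 mm thick, fixed to the bench, empty at the start. Origin: centre of its underside, on the bench; z up. Large enough to park one finial.
Mind the look-alikes: they are no part of the job. Leave any purple look-alike of the finial_round alone. What is shaped like the finial_triangle but blue is not meant.

How it is judged:
By the outcome, as a careful person would: the job done as asked, in the order asked, and still so for the second after the job is handed in, with the robot touching nothing.
It also fails if it takes over 125 s, if anything falls off the work surface, if the arm or the gripper's body presses on something with over 40 N, if the wrist force passes 120 N, or if a joint passes its speed limit or range.

## Working session

There is one attempt and no reset: what is moved stays moved. The work goes in short steps, Python scripts to look and compute and a shell command to move; the robot and the scene stay as the last step left them, time stands still between calls to the robot, and variables do not carry over. Pictures are saved under pics/ and viewed, at most 14 in all, crops included, and the job is handed in when it is done.

```bash
mkdir -p pics; cat > h.py <<'E'
import numpy as np, cv2
from scipy.spatial.transform import Rotation as R
from cell import manip, viewer, finder
def cam(n):
    p=viewer.camera_params(n); K=np.array(p["intrinsics"]); o=np.array(p["origin"]); A=np.array(p["attitude"])
    if A.size==3: A=R.from_rotvec(A.ravel()).as_matrix()
    return K,o,A
def world(n,c):
    K,o,A=cam(n); return o+A@np.array(c)
def pix(n,w):
    K,o,A=cam(n); u=K@(A.T@(np.array(w)-o)); return u[:2]/u[2]
def ray(n,u,v,z):
    K,o,A=cam(n); d=A@np.linalg.solve(K,[u,v,1]); return o+d*(z-o[2])/d[2]
E
python3 - <<'E'
from h import *
s=manip.observe(); print({k:np.round(v,3) for k,v in s.items()}, manip.grip_point_offset)
for n in("top","side"):
    im=viewer.read_camera(n); cv2.imwrite(f"pics/{n}0.png",cv2.resize(im,(800,600)) )
    p=viewer.camera_params(n); print(n,p)
    for a in "round square cross triangle".split():
        for t in("finial_","setter_"):
            for f in (finder.tip_of,):
                for d in f(n,t+a): 
                    w=world(n,d["centre"]); print(n,t+a,round(d["score"],2),w.round(3),(pix(n,w)*1.5625).round())
    for d in finder.tip_of(n,"spare_board"): print("board",d["score"],world(n,d["centre"]).round(3))
E
```

```text
{'t': np.float64(0.0), 'q': array([ 1.087,  0.629,  0.038,  1.518, -0.027,  0.996, -0.02 ]), 'qd': array([-0.   , -0.002,  0.001, -0.001,  0.002,  0.001,  0.001]), 'joint_torque': array([-2.0000e-03, -5.6340e+01,  1.2260e+00, -1.9345e+01,  1.1000e-02,
        1.1000e-02,  0.0000e+00]), 'eef_pos': array([ 0.264, -0.593,  0.23 ]), 'orientation': array([-3.071e+00, -6.510e-01,  1.000e-03]), 'ft_force': array([0.05 , 0.36 , 1.208]), 'moment': array([ 0.003, -0.024,  0.011]), 'grasp_force': np.float64(0.0), 'gripper_width': np.float64(0.085)} -0.0187
top {'intrinsics': array([[371.31439166,   0.        , 251.73069416],
       [  0.        , 371.31439166, 187.44656709],
       [  0.        ,   0.        ,   1.        ]]), 'origin': array([0.41234086, 0.00231658, 0.99687822]), 'attitude': array([-2.17774555,  2.19807886, -0.0946261 ])}
top finial_round 0.69 [ 0.55  -0.387 -0.001] [610. 255.]
top finial_round 0.68 [ 0.456 -0.294  0.011] [561. 309.]
top finial_round 0.59 [ 0.379 -0.397  0.001] [620. 354.]
top setter_round 0.7 [ 0.624 -0.135  0.001] [465. 214.]
top finial_square 0.82 [0.633 0.
[... 756 characters left out ...]
77 -0.4    0.003] [521. 255.]
side finial_round 0.67 [ 0.451 -0.3    0.017] [473. 258.]
side finial_round 0.56 [ 0.552 -0.392  0.003] [460. 232.]
side setter_round 0.78 [ 0.625 -0.139  0.   ] [375. 269.]
side setter_round 0.49 [0.638 0.153 0.013] [283. 327.]
side finial_square 0.64 [0.636 0.151 0.019] [284. 324.]
side setter_square 0.83 [ 0.45   0.324 -0.004] [289. 421.]
side finial_cross 0.68 [ 0.626 -0.137  0.008] [374. 267.]
side setter_cross 0.72 [ 0.456 -0.301 -0.002] [471. 264.]
side finial_triangle 0.68 [ 0.279  0.39  -0.003] [332. 491.]
side finial_triangle 0.61 [0.443 0.324 0.011] [290. 418.]
side setter_triangle 0.77 [0.636 0.155 0.001] [284. 332.]
board 0.61 [ 0.452 -0.007  0.004]
```

View pics/top0.png

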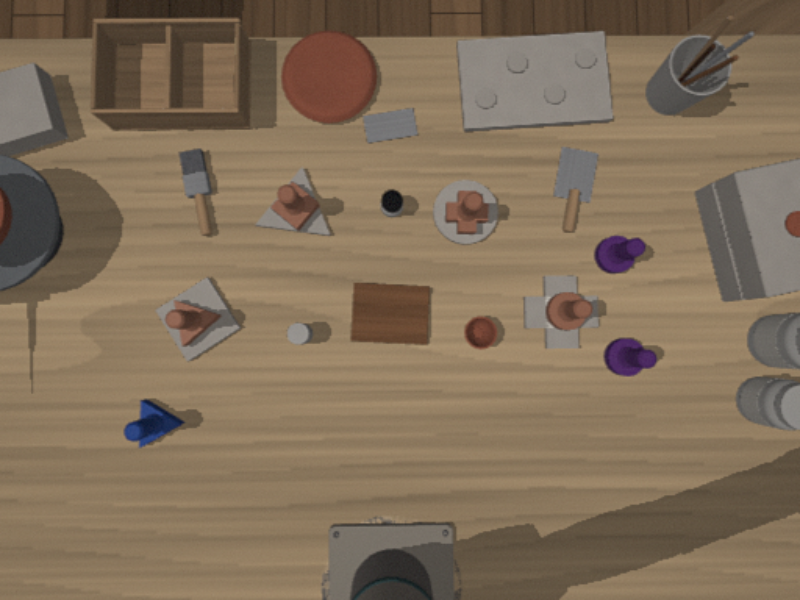

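View pics/side0.png

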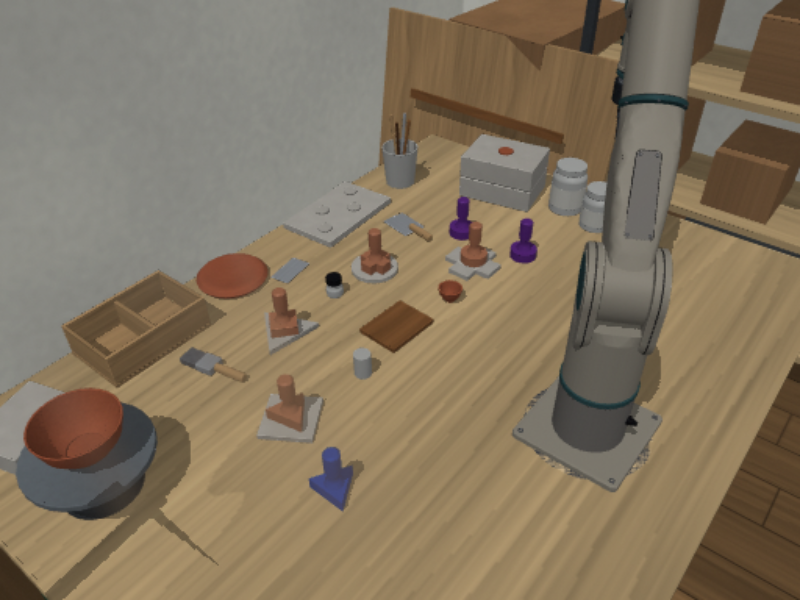

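The terracotta finials stand as follows in the top picture, in the 800x600 view:
- round at (570,310), on the cross setter
- cross at (467,212), on the round setter
- square at (295,205), on the triangle setter
- triangle at (190,322), on the square setter

Possible mix-ups are the purple round ones at (618,253) and (628,356), the blue triangle at (150,425), and the small terracotta bowl at (480,332). I choose only the four pale terracotta finials. The board at (390,313) is empty.

Next I fit position and yaw with silhouettes.

```bash
cat > fit.py <<'E'
from h import *
from scipy.optimize import minimize
def reg(n,r,ph=0): a=ph+np.arange(n)*2*np.pi/n; return np.c_[r*np.cos(a),r*np.sin(a)]
def plus(L,w): 
    L/=2;w/=2; return np.array([[L,-w],[L,w],[w,w],[w,L],[-w,L],[-w,w],[-L,w],[-L,-w],[-w,-w],[-w,-L],[w,-L],[w,-w]])
FOOT=dict(round=reg(32,.032),square=reg(4,.029*2**.5,np.pi/4),cross=plus(.07,.03),triangle=reg(3,.078/3**.5))
SET=dict(round=reg(32,.056),square=reg(4,.052*2**.5,np.pi/4),cross=plus(.124,.054),triangle=reg(3,.13/3**.5))
PER=dict(round=0,square=90,cross=90,triangle=120)
S=4
def prism(img,val,P,c,z0,z1,n,off):
    x,y,a=c; M=np.array([[np.cos(a),-np.sin(a)],[np.sin(a),np.cos(a)]]); Q=P@M.T+[x,y]
    f=lambda Z:[((np.array([pix(n,[*q,z]) for q in Z[0]])+.5)*S-.5-off) for z in [Z[1]]][0]
    lo,hi=f((Q,z0)),f((Q,z1))
    ps=[lo,hi]+[np.array([lo[i],lo[i-1],hi[i-1],hi[i]]) for i in range(len(P))]
    for p in ps: cv2.fillPoly(img,[np.round(p*16).astype(np.int32)],val,shift=4)
def render(n,shape,off,fin,fc,st,sc,z):
    img=np.zeros(shape,np.uint8)
    if st: prism(img,1,SET[st],sc,0,.012,n,off)
    if fin:
        prism(img,2,FOOT[fin],fc,z,z+.024,n,off); k=(fc[0],fc[1],0)
        prism(img,2,reg(12,.011),k,z+.024,z+.058,n,off); prism(img,2,reg(20,.015),k,z+.058,z+.1,n,off)
    return img
def labels(im):
    h=cv2.cvtColor(im,cv2.COLOR_BGR2HSV).astype(int); H,s,v=h[...,0],h[...,1],h[...,2]
    L=np.zeros(H.shape,np.uint8); L[(s<60)&(v>50)]=1; L[((H<11)|(H>172))&(s>75)]=2; return L
def crop(n,im,xy,r=50):
    u=pix(n,[*xy,.04]).round().astype(int); x0,y0=u[0]-r,u[1]-r
    c=im[max(y0,0):y0+2*r,max(x0,0):x0+2*r]; return cv2.resize(c,None,fx=S,fy=S,interpolation=cv2.INTER_CUBIC),np.array([max(x0,0),max(y0,0)])*S
def fit(n,im,fin,st,xy,z=.012,sfix=None):
    """fit finial pose (x,y,yaw) and setter pose (x,y,yaw); returns both"""
    c,off=crop(n,im,xy); L=labels(c); best=None
    def cost(p):
        sc=p[3:] if st and sfix is None else sfix
        m=render(n,L.shape,off,fin,p[:3],st,sc,z)
        k=np.zeros_like(m); 
        return sum(np.sum((m==j)!=(L==j)) for j in (1,2))/1000
    yf=np.deg2rad(np.arange(0,PER[fin],30)) if PER[fin] else [0]
    ys=(np.deg2rad(np.arange(0,PER[st],30)) if PER[st] else [0]) if st and sfix is None else [None]
    c0=[(cost([*xy,a]+([*xy,b] if b is not None else [])),a,b) for a in yf for b in ys]
    for _,a,b in sorted(c0,key=lambda t:t[0])[:2]:
        p0=np.array([*xy,a]+([*xy,b] if b is not None else []))
        d=np.tile([.006,.006,.25],len(p0)//3); sim=np.vstack([p0]+[p0+np.eye(len(p0))[i]*d[i] for i in range(len(p0))])
        for _ in range(2):
            r=minimize(cost,p0,method="Nelder-Mead",options=dict(initial_simplex=sim,maxiter=220,xatol=1e-4,fatol=.01))
            p0=r.x; sim=np.vstack([p0]+[p0-np.eye(len(p0))[i]*d[i]/2 for i in range(len(p0))])
        if best is None or r.fun<best.fun: best=r
    p=best.x; m=render(n,L.shape,off,fin,p[:3],st,p[3:] if len(p)>3 else sfix,z)
    ov=c.copy()
    for j in (1,2):
        cs,_=cv2.findContours((m==j).astype(np.uint8),cv2.RETR_LIST,cv2.CHAIN_APPROX_NONE); cv2.drawContours(ov,cs,-1,(0,255,0) if j==2 else (255,0,255),1)
    return p,best.fun,np.sum(L>0)/1000,ov
E
cat > run1.py <<'E'
from fit import *
J=[("round","cross",(.453,-.294)),("cross","round",(.624,-.136)),("square","triangle",(.633,.157)),("triangle","square",(.446,.324))]
T={}
for n in("top","side"):
    im=viewer.read_camera(n); O=[]
    for f,s,xy in J:
        p,e,a,ov=fit(n,im,f,s,xy); O.append(cv2.resize(ov,(300,300)))
        print(n,f,p[:3].round(4),"deg",np.rad2deg(p[2]).round(1),"|",s,p[3:].round(4),"deg",np.rad2deg(p[5]).round(1),"err",round(e,2),a)
    cv2.imwrite(f"pics/fit_{n}.png",np.vstack([np.hstack(O[:2]),np.hstack(O[2:])]))
E
time python3 run1.py
```

```text
Traceback (most recent call last):
  File "run1.py", line 7, in <module>
    p,e,a,ov=fit(n,im,f,s,xy); O.append(cv2.resize(ov,(300,300)))
             ~~~^^^^^^^^^^^^^
  File "fit.py", line 44, in fit
    r=minimize(cost,p0,method="Nelder-Mead",options=dict(initial_simplex=sim,maxiter=220,xatol=1e-4,fatol=.01))
  File "fit.py", line 34, in cost
    m=render(n,L.shape,off,fin,p[:3],st,sc,z)
  File "fit.py", line 21, in render
    prism(img,2,reg(12,.011),k,z+.024,z+.058,n,off); prism(img,2,reg(20,.015),k,z+.058,z+.1,n,off)
                                                     ~~~~~^^^^^^^^^^^^^^^^^^^^^^^^^^^^^^^^^^^^^^^^
  File "fit.py", line 13, in prism
    lo,hi=f((Q,z0)),f((Q,z1))
          ~^^^^^^^^
  File "fit.py", line 12, in <lambda>
    f=lambda Z:[((np.array([pix(n,[*q,z]) for q in Z[0]])+.5)*S-.5-off) for z in [Z[1]]][0]
                            ~~~^^^^^^^^^^
  File "h.py", line 11, in pix
    K,o,A=cam(n); u=K@(A.T@(np.array(w)-o)); return u[:2]/u[2]
          ~~~^^^
  File "h.py", line 5, in cam
    p=viewer.camera_params(n); K=np.array(p["intrinsics"]); o=np.array(p["origin"]); A=np.array(p["attitude"])
ValueError: time passes only in moves, steps and waits

real	0m3.228s
user	0m2.075s
sys	0m0.192s
```

```bash
sed -i 's/^def cam(n)/import functools\n@functools.cache\ndef cam(n)/' h.py
sed -i 's/    f=lambda Z:.*/    K,o,A=cam(n)\n    def f(z):\n        u=(np.c_[Q,np.full(len(Q),z)]-o)@A@K.T; return (u[:,:2]\/u[:,2:]+.5)*S-.5-off/; s/lo,hi=f((Q,z0)),f((Q,z1))/lo,hi=f(z0),f(z1)/' fit.py
time python3 run1.py
```

```text
top round [ 0.4539 -0.298   0.078 ] deg 4.5 | cross [ 0.4534 -0.2945  0.0047] deg 0.3 err 4.15 26.639
top cross [ 0.6232 -0.1337 -0.0272] deg -1.6 | round [ 0.6279 -0.1345 -0.0963] deg -5.5 err 3.56 23.297
top square [0.6367 0.1577 0.8741] deg 50.1 | triangle [ 0.6356  0.1583 -0.1344] deg -7.7 err 1.97 17.304
top triangle [0.4438 0.3262 0.727 ] deg 41.7 | square [0.4469 0.3249 0.5651] deg 32.4 err 1.59 25.117
side round [ 0.4556 -0.3044  0.6402] deg 36.7 | cross [ 0.455  -0.3003  0.0018] deg 0.1 err 25.12 34.386
side cross [ 0.625  -0.1394 -0.0259] deg -1.5 | round [ 0.6307 -0.1405  0.236 ] deg 13.5 err 41.46 49.632
side square [0.6385 0.1516 0.8753] deg 50.1 | triangle [ 0.6375  0.1529 -0.1563] deg -9.0 err 32.18 37.037
side triangle [0.4459 0.322  0.7539] deg 43.2 | square [0.4491 0.3201 0.5752] deg 33.0 err 17.27 17.924
real	0m5.294s
user	0m5.211s
sys	0m0.084s
```

View pics/fit_top.png

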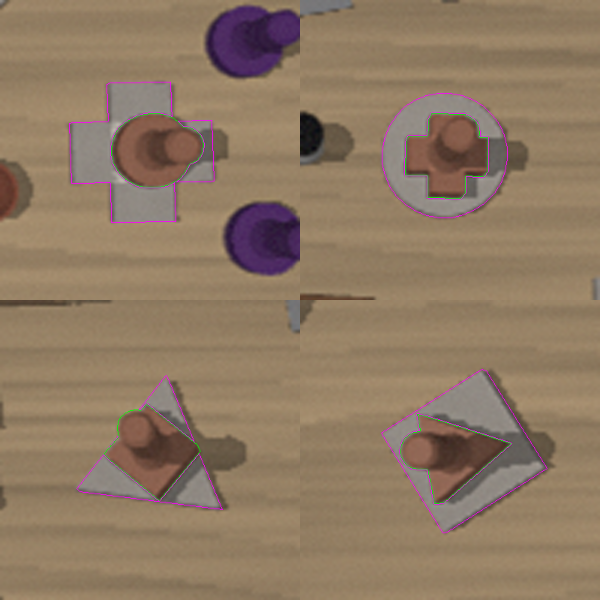

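View pics/fit_side.png

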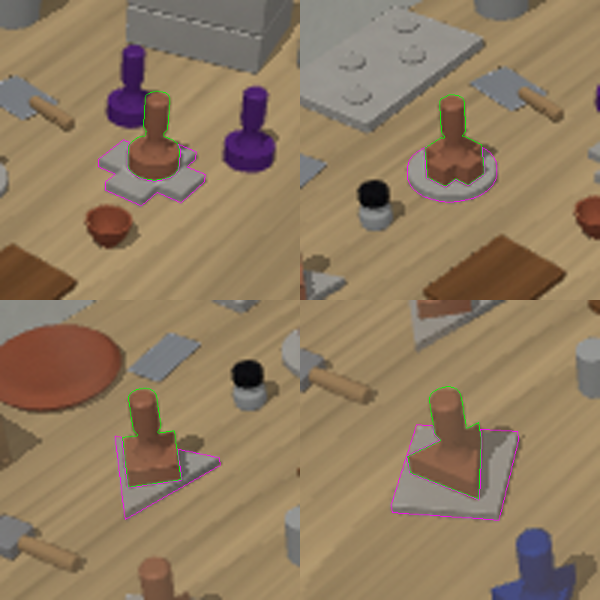

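Overlays match both pictures. Each finial is 1-5 mm off its setter centre, and the two cameras differ by about (2,-5) mm, so I average them. The swaps are round↔cross and square↔triangle.

```bash
cat > plan.py <<'E'
# usage: plan.py x,y,z[,yawdelta_deg] ... -> shares for each waypoint, from measured pose now
import sys
from h import *
s=manip.observe(); p=s["eef_pos"]; R0=R.from_rotvec(s["orientation"])
x=R0.as_matrix()[:,0]; yaw=np.arctan2(x[1],x[0])
print("t",round(s["t"],1),"p",np.round(p,4),"yaw",np.rad2deg(yaw).round(1),"q",np.round(s["q"],2),"w",round(s["gripper_width"],4))
for a in sys.argv[1:]:
    v=[float(k) for k in a.split(",")]; dy=np.deg2rad(v[3]) if len(v)>3 else 0
    Rt=R.from_euler("z",yaw+dy)*R.from_rotvec([np.pi,0,0])
    print(a,"dp",(R0.inv().apply(np.array(v[:3])-p)/.3).round(4).tolist(),"rot",((R0.inv()*Rt).as_rotvec()/.5).round(3).tolist())
E
python3 plan.py .455,-.301,.2 .455,-.301,.12 .455,-.301,.068
```

```text
t 1.1 p [ 0.2637 -0.5941  0.2313] yaw 23.9 q [ 1.09  0.63  0.04  1.52 -0.03  1.   -0.02] w 0.0851
.455,-.301,.2 dp [0.9791, -0.6343, 0.1044] rot [0.0, 0.0, 0.0]
.455,-.301,.12 dp [0.9791, -0.6343, 0.371] rot [0.0, 0.0, 0.0]
.455,-.301,.068 dp [0.9791, -0.6343, 0.5444] rot [0.0, 0.0, 0.0]
```

```bash
python3 -m handwheel '[{"dp":[0.979,-0.634,0],"rotation":[0,0,0]},{"dp":[0.979,-0.634,0],"rotation":[0,0,0]},{"dp":[0.979,-0.634,0],"rotation":[0,0,0]},{"dp":[0.979,-0.634,0],"rotation":[0,0,0]},{"dp":[0.979,-0.634,0],"rotation":[0,0,0]},{"dp":[0.979,-0.634,0],"rotation":[0,0,0]},{"dp":[0.979,-0.634,0],"rotation":[0,0,0]},{"dp":[0.979,-0.634,0.1],"rotation":[0,0,0]},{"dp":[0.979,-0.634,0.1],"rotation":[0,0,0]},{"dp":[0.979,-0.634,0.1],"rotation":[0,0,0]},{"dp":[0.979,-0.634,0.1],"rotation":[0,0,0]},{"dp":[0.979,-0.634,0.1],"rotation":[0,0,0]}]' 1 40; python3 plan.py .455,-.301,.12 .455,-.301,.067
```

```text
t: 2.35
eef_pos: [0.4547, -0.3028, 0.2023]
orientation: [3.073, 0.647, 0.002]
ft_force: [-0.3, -0.2, 0.2]
gripper_width: 0.0856
grasp_force: 0.0
t 2.4 p [ 0.4547 -0.3028  0.2023] yaw 23.8 q [ 0.52  0.51  0.03  1.84 -0.02  0.78 -0.6 ] w 0.0856
.455,-.301,.12 dp [0.0031, -0.0057, 0.2744] rot [0.003, -0.001, -0.0]
.455,-.301,.067 dp [0.0029, -0.006, 0.4511] rot [0.003, -0.001, -0.0]
```

```bash
python3 -m handwheel '[{"dp":[0.003,-0.006,0.14],"rotation":[0,0,0]},{"dp":[0.003,-0.006,0.26],"rotation":[0,0,0]},{"dp":[0.003,-0.006,0.34],"rotation":[0,0,0]},{"dp":[0.003,-0.006,0.4],"rotation":[0,0,0]},{"dp":[0.003,-0.006,0.45],"rotation":[0,0,0]},{"dp":[0.003,-0.006,0.45],"rotation":[0,0,0]},{"dp":[0.003,-0.006,0.45],"rotation":[0,0,0]}]' 1 40; python3 - <<'E'
from h import *
import plan
im=viewer.read_camera("side"); u=pix("side",[.455,-.3,.07]).astype(int); c=im[u[1]-60:u[1]+60,u[0]-60:u[0]+60]; t=viewer.read_camera("top");u=pix("top",[.455,-.3,.07]).astype(int);c2=t[u[1]-60:u[1]+60,u[0]-60:u[0]+60]
cv2.imwrite("pics/g1.png",cv2.resize(np.hstack([c,c2]),(800,400),interpolation=cv2.INTER_CUBIC))
E
```

```text
t: 3.05
eef_pos: [0.4552, -0.2999, 0.0669]
orientation: [3.073, 0.649, 0.001]
ft_force: [-0.8, 0.0, -0.7]
gripper_width: 0.0853
grasp_force: 0.0
t 3.0 p [ 0.4552 -0.2999  0.0669] yaw 23.9 q [ 0.52  0.72  0.01  1.94 -0.02  0.48 -0.6 ] w 0.0853
```

View pics/g1.png

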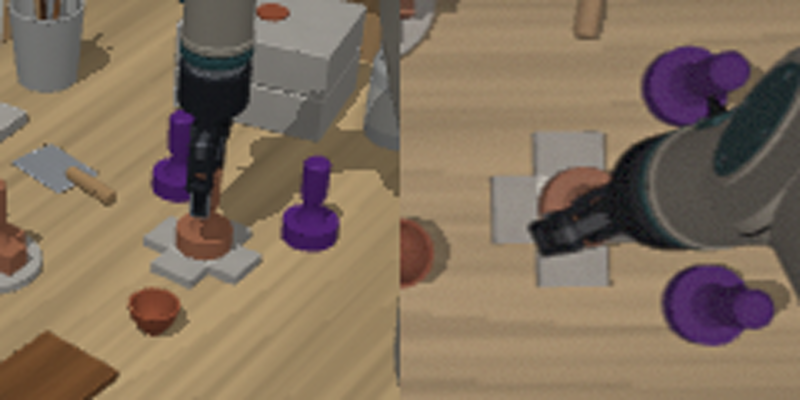

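The fingers straddle the round finial's grip on the cross setter (left half, about (205,200)), and both purple ones are clear. Closing and lifting.

```bash
python3 -m handwheel '[{"dp":[0,0,0],"rotation":[0,0,0]},{"dp":[0,0,0],"rotation":[0,0,0]},{"dp":[0,0,0],"rotation":[0,0,0]},{"dp":[0,0,0],"rotation":[0,0,0]},{"dp":[0,0,0],"rotation":[0,0,0]},{"dp":[0,0,0],"rotation":[0,0,0]},{"dp":[0,0,-0.05],"rotation":[0,0,0]},{"dp":[0,0,-0.15],"rotation":[0,0,0]},{"dp":[0,0,-0.3],"rotation":[0,0,0]},{"dp":[0,0,-0.42],"rotation":[0,0,0]},{"dp":[0,0,-0.44],"rotation":[0,0,0]},{"dp":[0,0,-0.44],"rotation":[0,0,0]}]' -1 40; python3 plan.py .450,-.005,.2 .45,-.005,.07 
```

```text
t: 4.35
eef_pos: [0.4553, -0.2993, 0.1989]
orientation: [3.072, 0.651, 0.002]
ft_force: [0.0, 0.5, -3.0]
gripper_width: 0.029
grasp_force: 40.2
t 4.3 p [ 0.4553 -0.2993  0.1989] yaw 23.9 q [ 0.51  0.52  0.03  1.85 -0.02  0.77 -0.61] w 0.029
.450,-.005,.2 dp [0.3817, -0.9038, -0.0047] rot [0.003, -0.002, -0.0]
.45,-.005,.07 dp [0.3813, -0.9043, 0.4286] rot [0.003, -0.002, -0.0]
```

```bash
python3 -m handwheel '[{"dp":[0.03,-0.07,0],"rotation":[0,0,0]},{"dp":[0.09,-0.2,0],"rotation":[0,0,0]},{"dp":[0.15,-0.35,0],"rotation":[0,0,0]},{"dp":[0.21,-0.5,0],"rotation":[0,0,0]},{"dp":[0.27,-0.65,0],"rotation":[0,0,0]},{"dp":[0.32,-0.77,0],"rotation":[0,0,0]},{"dp":[0.36,-0.86,0],"rotation":[0,0,0]},{"dp":[0.382,-0.904,0.05],"rotation":[0,0,0]},{"dp":[0.382,-0.904,0.15],"rotation":[0,0,0]},{"dp":[0.382,-0.904,0.25],"rotation":[0,0,0]},{"dp":[0.382,-0.904,0.33],"rotation":[0,0,0]},{"dp":[0.382,-0.904,0.36],"rotation":[0,0,0]}]' - 40; python3 plan.py .45,-.005,.068 .45,-.005,.067 .45,-.005,.2
```

```text
t: 5.55
eef_pos: [0.4466, -0.0047, 0.0869]
orientation: [-3.072, -0.652, 0.012]
ft_force: [0.0, -0.0, -2.0]
gripper_width: 0.0294
grasp_force: 40.3
t 5.5 p [ 0.4466 -0.0047  0.0869] yaw 24.0 q [-0.06  0.61  0.01  2.19 -0.02  0.36 -1.19] w 0.0294
.45,-.005,.068 dp [0.0103, 0.0057, 0.0627] rot [-0.006, 0.014, -0.0]
.45,-.005,.067 dp [0.0104, 0.0057, 0.0661] rot [-0.006, 0.014, -0.0]
.45,-.005,.2 dp [0.0071, 0.0044, -0.3772] rot [-0.006, 0.014, -0.0]
```

Lower gently, release, and rise 130 mm.

```bash
python3 -m handwheel '[{"dp":[0.01,0.006,0.03],"rotation":[0,0,0]},{"dp":[0.01,0.006,0.05],"rotation":[0,0,0]},{"dp":[0.01,0.006,0.062],"rotation":[0,0,0]},{"dp":[0.01,0.006,0.065],"rotation":[0,0,0]},{"dp":[0.01,0.006,0.065],"rotation":[0,0,0]}]' - 40; python3 -m handwheel '[{"dp":[0,0,0],"rotation":[0,0,0]},{"dp":[0,0,0],"rotation":[0,0,0]},{"dp":[0,0,0],"rotation":[0,0,0]},{"dp":[0,0,0],"rotation":[0,0,0]},{"dp":[0,0,0],"rotation":[0,0,0]},{"dp":[0,0,0],"rotation":[0,0,0]},{"dp":[0,0,-0.1],"rotation":[0,0,0]},{"dp":[0,0,-0.25],"rotation":[0,0,0]},{"dp":[0,0,-0.4],"rotation":[0,0,0]},{"dp":[0,0,-0.44],"rotation":[0,0,0]},{"dp":[0,0,-0.44],"rotation":[0,0,0]}]' 1 40;  python3 plan.py .624,-.1365,.2 .624,-.1365,.067
```

```text
t: 6.05
eef_pos: [0.4536, -0.0052, 0.0712]
orientation: [3.073, 0.651, 0.001]
ft_force: [0.6, 0.5, -3.2]
gripper_width: 0.029
grasp_force: 40.3
t: 7.15
eef_pos: [0.4548, -0.0051, 0.2049]
orientation: [3.073, 0.651, 0.008]
ft_force: [0.6, -0.0, 0.3]
gripper_width: 0.0855
grasp_force: 0.0
t 7.2 p [ 0.4548 -0.0051  0.2049] yaw 23.9 q [-0.07  0.39  0.02  2.08 -0.01  0.67 -1.19] w 0.0855
.624,-.1365,.2 dp [0.3377, 0.6292, 0.0192] rot [0.004, -0.01, -0.0]
.624,-.1365,.067 dp [0.3356, 0.6283, 0.4625] rot [0.004, -0.01, -0.0]
```

```bash
python3 -m handwheel '[{"dp":[0.336,0.628,0],"rotation":[0,0,0]},{"dp":[0.336,0.628,0],"rotation":[0,0,0]},{"dp":[0.336,0.628,0],"rotation":[0,0,0]},{"dp":[0.336,0.628,0],"rotation":[0,0,0]},{"dp":[0.336,0.628,0],"rotation":[0,0,0]},{"dp":[0.336,0.628,0.1],"rotation":[0,0,0]},{"dp":[0.336,0.628,0.2],"rotation":[0,0,0]},{"dp":[0.336,0.628,0.2],"rotation":[0,0,0]},{"dp":[0.336,0.628,0.2],"rotation":[0,0,0]}]' 1 40; cat > look.py <<'E'
import sys
from fit import *
# look.py finial x y z [setter sx sy syaw(top) ] ; fit finial alone (label 2) in given cams
f=sys.argv[1]; xy=(float(sys.argv[2]),float(sys.argv[3])); z=float(sys.argv[4]); cams=sys.argv[5].split(",")
O=[]
for n in cams:
    im=viewer.read_camera(n); p,e,a,ov=fit(n,im,f,None,xy,z); O.append(ov)
    print(n,f,p[:2].round(4),np.rad2deg(p[2]).round(1),round(e,2))
cv2.imwrite(sys.argv[6],np.hstack(O))
E
python3 look.py round .45 -.005 .012 top,side pics/p1.png;  python3 plan.py .624,-.1365,.067
```

```text
t: 8.05
eef_pos: [0.621, -0.1362, 0.1415]
orientation: [-3.072, -0.651, 0.005]
ft_force: [0.0, 0.1, 0.9]
gripper_width: 0.0852
grasp_force: 0.0
top round [ 0.4519 -0.0045] 4.0 6.86
side round [ 0.4542 -0.009 ] 6.8 23.04
t 8.2 p [ 0.6227 -0.1365  0.1438] yaw 23.9 q [ 0.16  0.71  0.02  1.64 -0.02  0.79 -0.96] w 0.0854
.624,-.1365,.067 dp [0.0037, 0.0016, 0.2558] rot [0.002, -0.003, -0.0]
```

View pics/p1.png

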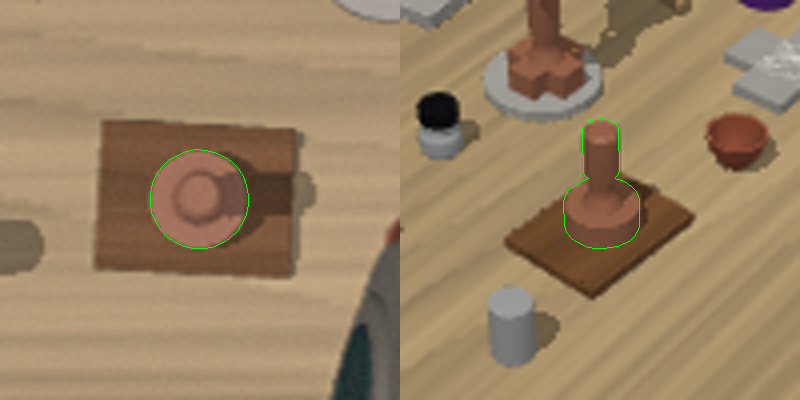

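The round finial stands upright mid-board. Descend on the cross finial.

```bash
python3 -m handwheel '[{"dp":[0.003,0,0.1],"rotation":[0,0,0]},{"dp":[0.003,0,0.19],"rotation":[0,0,0]},{"dp":[0.003,0,0.255],"rotation":[0,0,0]},{"dp":[0.003,0,0.255],"rotation":[0,0,0]},{"dp":[0.003,0,0.255],"rotation":[0,0,0]}]' 1 40; python3 -m handwheel '[{"dp":[0,0,0],"rotation":[0,0,0]},{"dp":[0,0,0],"rotation":[0,0,0]},{"dp":[0,0,0],"rotation":[0,0,0]},{"dp":[0,0,0],"rotation":[0,0,0]},{"dp":[0,0,0],"rotation":[0,0,0]},{"dp":[0,0,0],"rotation":[0,0,0]},{"dp":[0,0,0],"rotation":[0,0,0]}]' -1 40; python3 -m handwheel '[{"dp":[0,0,-0.05],"rotation":[0,0,0]},{"dp":[0,0,-0.15],"rotation":[0,0,0]},{"dp":[0,0,-0.3],"rotation":[0,0,0]},{"dp":[0,0,-0.42],"rotation":[0,0,0]},{"dp":[0,0,-0.44],"rotation":[0,0,0]},{"dp":[0,0,-0.44],"rotation":[0,0,0]},{"dp":[0,0,-0.44],"rotation":[0,0,0]}]' -1 40; python3 plan.py .454,-.2975,.2 .454,-.2975,.2,1.7
```

```text
t: 8.65
eef_pos: [0.6237, -0.1362, 0.0677]
orientation: [3.072, 0.651, 0.003]
ft_force: [0.3, -0.0, 0.0]
gripper_width: 0.0852
grasp_force: 0.0
t: 9.35
eef_pos: [0.6231, -0.136, 0.067]
orientation: [3.073, 0.652, 0.001]
ft_force: [-1.5, 1.3, 4.8]
gripper_width: 0.029
grasp_force: 39.2
t: 10.05
eef_pos: [0.6214, -0.1358, 0.197]
orientation: [-3.072, -0.651, 0.004]
ft_force: [-0.8, 0.5, -2.4]
gripper_width: 0.0289
grasp_force: 39.9
t 10.1 p [ 0.6214 -0.1358  0.197 ] yaw 23.9 q [ 0.15  0.65  0.03  1.59 -0.02  0.91 -0.96] w 0.0289
.454,-.2975,.2 dp [-0.7288, 0.2663, -0.0087] rot [-0.003, 0.005, -0.0]
.454,-.2975,.2,1.7 dp [-0.7288, 0.2663, -0.0087] rot [-0.004, 0.005, -0.059]
```

```bash
python3 -m handwheel '[{"dp":[-0.07,0.025,0],"rotation":[0,0,-0.01]},{"dp":[-0.2,0.07,0],"rotation":[0,0,-0.02]},{"dp":[-0.35,0.13,0],"rotation":[0,0,-0.03]},{"dp":[-0.5,0.18,0],"rotation":[0,0,-0.04]},{"dp":[-0.62,0.23,0],"rotation":[0,0,-0.05]},{"dp":[-0.7,0.255,0],"rotation":[0,0,-0.06]},{"dp":[-0.729,0.266,0.05],"rotation":[0,0,-0.06]},{"dp":[-0.729,0.266,0.15],"rotation":[0,0,-0.06]},{"dp":[-0.729,0.266,0.25],"rotation":[0,0,-0.06]},{"dp":[-0.729,0.266,0.34],"rotation":[0,0,-0.06]},{"dp":[-0.729,0.266,0.36],"rotation":[0,0,-0.06]},{"dp":[-0.729,0.266,0.36],"rotation":[0,0,-0.06]}]' - 40; python3 plan.py .4535,-.297,.068
```

```text
t: 11.25
eef_pos: [0.4538, -0.2968, 0.0885]
orientation: [-3.06, -0.697, 0.005]
ft_force: [-0.1, -0.2, -2.0]
gripper_width: 0.0288
grasp_force: 40.1
t 11.2 p [ 0.4538 -0.2968  0.0885] yaw 25.7 q [ 0.53  0.68  0.    1.94 -0.    0.53 -0.59] w 0.0288
.4535,-.297,.068 dp [-0.0009, 0.0003, 0.0684] rot [-0.008, 0.005, -0.0]
```

```bash
python3 -m handwheel '[{"dp":[0,0,0.025],"rotation":[0,0,0]},{"dp":[0,0,0.05],"rotation":[0,0,0]},{"dp":[0,0,0.067],"rotation":[0,0,0]},{"dp":[0,0,0.069],"rotation":[0,0,0]},{"dp":[0,0,0.069],"rotation":[0,0,0]},{"dp":[0,0,0.069],"rotation":[0,0,0]}]' - 40; python3 -m handwheel '[{"dp":[0,0,0],"rotation":[0,0,0]},{"dp":[0,0,0],"rotation":[0,0,0]},{"dp":[0,0,0],"rotation":[0,0,0]},{"dp":[0,0,0],"rotation":[0,0,0]},{"dp":[0,0,0],"rotation":[0,0,0]},{"dp":[0,0,0],"rotation":[0,0,0]},{"dp":[0,0,-0.1],"rotation":[0,0,0]},{"dp":[0,0,-0.25],"rotation":[0,0,0]},{"dp":[0,0,-0.4],"rotation":[0,0,0]},{"dp":[0,0,-0.44],"rotation":[0,0,0]},{"dp":[0,0,-0.44],"rotation":[0,0,0]}]' 1 40;  python3 plan.py .453,-.006,.2
```

```text
t: 11.85
eef_pos: [0.4554, -0.2979, 0.0699]
orientation: [3.063, 0.697, 0.001]
ft_force: [-0.7, 0.3, -2.0]
gripper_width: 0.0294
grasp_force: 40.1
t: 12.95
eef_pos: [0.4564, -0.2985, 0.2038]
orientation: [3.06, 0.697, 0.006]
ft_force: [0.2, -0.6, 0.2]
gripper_width: 0.0855
grasp_force: 0.0
t 12.9 p [ 0.4564 -0.2985  0.2038] yaw 25.7 q [ 0.52  0.51  0.01  1.85 -0.01  0.78 -0.59] w 0.0855
.453,-.006,.2 dp [0.4118, -0.884, 0.01] rot [0.008, -0.006, -0.0]
```

```bash
python3 -m handwheel '[{"dp":[0.412,-0.884,0],"rotation":[0,0,0]},{"dp":[0.412,-0.884,0],"rotation":[0,0,0]},{"dp":[0.412,-0.884,0],"rotation":[0,0,0]},{"dp":[0.412,-0.884,0],"rotation":[0,0,0]},{"dp":[0.412,-0.884,0],"rotation":[0,0,0]},{"dp":[0.412,-0.884,0],"rotation":[0,0,0]},{"dp":[0.412,-0.884,0.1],"rotation":[0,0,0]},{"dp":[0.412,-0.884,0.2],"rotation":[0,0,0]},{"dp":[0.412,-0.884,0.2],"rotation":[0,0,0]},{"dp":[0.412,-0.884,0.2],"rotation":[0,0,0]}]' 1 40; cat > chk.py <<'E'
import sys
from fit import *
# chk.py finial x y out : fit finial and its setter jointly in both cams, report offset
f=sys.argv[1]; xy=(float(sys.argv[2]),float(sys.argv[3])); O=[]
for n in ("top","side"):
    im=viewer.read_camera(n); p,e,a,ov=fit(n,im,f,f,xy); O.append(ov)
    print(n,p[:2].round(4),"setter",p[3:5].round(4),"off mm",((p[:2]-p[3:5])*1000).round(1),"yaw",np.rad2deg(p[[2,5]]).round(1),round(e,2))
cv2.imwrite(sys.argv[4],np.hstack(O))
E
python3 chk.py cross .454 -.297 pics/c1.png; python3 plan.py .4535,-.0065,.067
```

```text
t: 13.95
eef_pos: [0.4506, -0.0054, 0.1407]
orientation: [-3.063, -0.697, 0.006]
ft_force: [0.6, 0.2, 0.2]
gripper_width: 0.0854
grasp_force: 0.0
top [ 0.4557 -0.2954] setter [ 0.4532 -0.2942] off mm [ 2.5 -1.2] yaw [-0.1 -0.1] 3.98
side [ 0.4569 -0.3012] setter [ 0.4546 -0.3001] off mm [ 2.3 -1.1] yaw [ 0.8 -0.4] 30.32
t 14.1 p [ 0.4522 -0.0055  0.1421] yaw 25.6 q [-0.05  0.5  -0.    2.14  0.    0.5  -1.18] w 0.0853
.4535,-.0065,.067 dp [0.0025, 0.0047, 0.2504] rot [0.001, -0.001, -0.0]
```

View pics/c1.png

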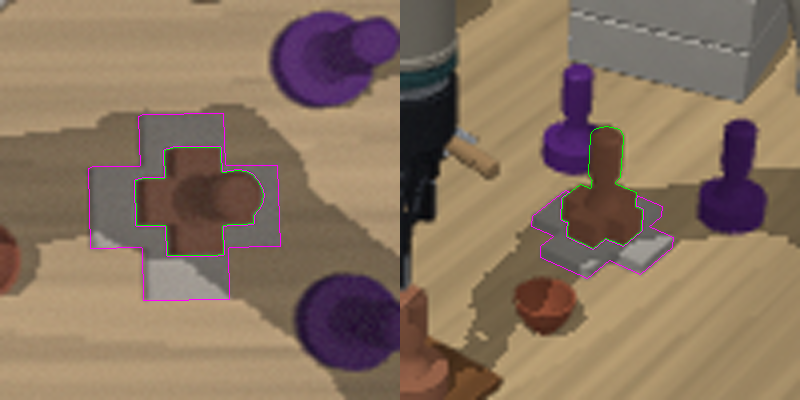

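Cross finial: 2.7 mm from its setter's centre, aligned and upright. Now the round one on the board.

```bash
python3 -m handwheel '[{"dp":[0.002,0.004,0.1],"rotation":[0,0,0]},{"dp":[0.002,0.004,0.19],"rotation":[0,0,0]},{"dp":[0.002,0.004,0.25],"rotation":[0,0,0]},{"dp":[0.002,0.004,0.25],"rotation":[0,0,0]},{"dp":[0.002,0.004,0.25],"rotation":[0,0,0]}]' 1 40; python3 -m handwheel '[{"dp":[0,0,0],"rotation":[0,0,0]},{"dp":[0,0,0],"rotation":[0,0,0]},{"dp":[0,0,0],"rotation":[0,0,0]},{"dp":[0,0,0],"rotation":[0,0,0]},{"dp":[0,0,0],"rotation":[0,0,0]},{"dp":[0,0,0],"rotation":[0,0,0]},{"dp":[0,0,0],"rotation":[0,0,0]}]' -1 40; python3 -m handwheel '[{"dp":[0,0,-0.05],"rotation":[0,0,0]},{"dp":[0,0,-0.15],"rotation":[0,0,0]},{"dp":[0,0,-0.3],"rotation":[0,0,0]},{"dp":[0,0,-0.42],"rotation":[0,0,0]},{"dp":[0,0,-0.44],"rotation":[0,0,0]},{"dp":[0,0,-0.44],"rotation":[0,0,0]},{"dp":[0,0,-0.44],"rotation":[0,0,0]}]' -1 40; python3 plan.py .629,-.1375,.2
```

```text
t: 14.55
eef_pos: [0.4535, -0.0063, 0.0675]
orientation: [3.063, 0.697, 0.002]
ft_force: [0.2, -0.1, 0.7]
gripper_width: 0.0852
grasp_force: 0.0
t: 15.25
eef_pos: [0.4532, -0.0059, 0.0671]
orientation: [3.063, 0.698, 0.001]
ft_force: [-0.8, 0.6, 6.6]
gripper_width: 0.029
grasp_force: 40.5
t: 15.95
eef_pos: [0.4516, -0.006, 0.1973]
orientation: [-3.063, -0.698, 0.004]
ft_force: [-0.7, 0.8, -3.7]
gripper_width: 0.0291
grasp_force: 40.3
t 15.9 p [ 0.4516 -0.006   0.1973] yaw 25.7 q [-0.05  0.4  -0.    2.08  0.    0.66 -1.17] w 0.0291
.629,-.1375,.2 dp [0.3432, 0.6511, -0.0106] rot [-0.002, 0.005, -0.0]
```

```bash
python3 -m handwheel '[{"dp":[0.03,0.06,0],"rotation":[0,0,0]},{"dp":[0.09,0.17,0],"rotation":[0,0,0]},{"dp":[0.16,0.3,0],"rotation":[0,0,0]},{"dp":[0.23,0.44,0],"rotation":[0,0,0]},{"dp":[0.29,0.55,0],"rotation":[0,0,0]},{"dp":[0.33,0.62,0],"rotation":[0,0,0]},{"dp":[0.343,0.651,0.05],"rotation":[0,0,0]},{"dp":[0.343,0.651,0.15],"rotation":[0,0,0]},{"dp":[0.343,0.651,0.26],"rotation":[0,0,0]},{"dp":[0.343,0.651,0.34],"rotation":[0,0,0]},{"dp":[0.343,0.651,0.36],"rotation":[0,0,0]},{"dp":[0.343,0.651,0.36],"rotation":[0,0,0]}]' - 40;  python3 -m handwheel '[{"dp":[0,0,0.01],"rotation":[0,0,0]},{"dp":[0,0,0.01],"rotation":[0,0,0]},{"dp":[0,0,0.01],"rotation":[0,0,0]},{"dp":[0,0,0.01],"rotation":[0,0,0]}]' - 40;python3 plan.py .629,-.1375,.067
```

```text
t: 17.15
eef_pos: [0.6279, -0.1365, 0.088]
orientation: [-3.061, -0.698, 0.008]
ft_force: [0.1, -0.2, -2.2]
gripper_width: 0.0291
grasp_force: 40.3
t: 17.55
eef_pos: [0.6307, -0.1376, 0.0886]
orientation: [3.063, 0.697, 0.002]
ft_force: [-0.2, 0.3, -3.0]
gripper_width: 0.0292
grasp_force: 40.3
t 17.6 p [ 0.6307 -0.1376  0.0886] yaw 25.7 q [ 0.17  0.79  0.    1.65 -0.    0.7  -0.95] w 0.0292
.629,-.1375,.067 dp [-0.0051, -0.0027, 0.0719] rot [0.002, -0.003, -0.0]
```

```bash
python3 -m handwheel '[{"dp":[-0.005,-0.002,0.025],"rotation":[0,0,0]},{"dp":[-0.005,-0.002,0.05],"rotation":[0,0,0]},{"dp":[-0.005,-0.002,0.066],"rotation":[0,0,0]},{"dp":[-0.005,-0.002,0.07],"rotation":[0,0,0]},{"dp":[-0.005,-0.002,0.07],"rotation":[0,0,0]},{"dp":[-0.005,-0.002,0.07],"rotation":[0,0,0]},{"dp":[-0.005,-0.002,0.07],"rotation":[0,0,0]}]' - 40; python3 -m handwheel '[{"dp":[0,0,0],"rotation":[0,0,0]},{"dp":[0,0,0],"rotation":[0,0,0]},{"dp":[0,0,0],"rotation":[0,0,0]},{"dp":[0,0,0],"rotation":[0,0,0]},{"dp":[0,0,0],"rotation":[0,0,0]},{"dp":[0,0,0],"rotation":[0,0,0]},{"dp":[0,0,-0.1],"rotation":[0,0,0]},{"dp":[0,0,-0.25],"rotation":[0,0,0]},{"dp":[0,0,-0.4],"rotation":[0,0,0]},{"dp":[0,0,-0.44],"rotation":[0,0,0]},{"dp":[0,0,-0.44],"rotation":[0,0,0]}]' 1 40;  python3 plan.py .6375,.1545,.2
```

```text
t: 18.25
eef_pos: [0.6277, -0.137, 0.067]
orientation: [-3.062, -0.697, 0.002]
ft_force: [-4.0, 1.1, 5.1]
gripper_width: 0.0289
grasp_force: 40.2
t: 19.35
eef_pos: [0.6301, -0.1379, 0.2012]
orientation: [3.061, 0.697, 0.008]
ft_force: [0.1, 0.3, -0.3]
gripper_width: 0.0853
grasp_force: 0.0
t 19.4 p [ 0.6301 -0.1379  0.2012] yaw 25.6 q [ 0.17  0.65  0.    1.57 -0.    0.92 -0.95] w 0.0853
.6375,.1545,.2 dp [0.4442, -0.8681, 0.0033] rot [0.006, -0.009, -0.0]
```

```bash
python3 -m handwheel '[{"dp":[0.444,-0.868,0],"rotation":[0,0,0]},{"dp":[0.444,-0.868,0],"rotation":[0,0,0]},{"dp":[0.444,-0.868,0],"rotation":[0,0,0]},{"dp":[0.444,-0.868,0],"rotation":[0,0,0]},{"dp":[0.444,-0.868,0],"rotation":[0,0,0]},{"dp":[0.444,-0.868,0],"rotation":[0,0,0]},{"dp":[0.444,-0.868,0.1],"rotation":[0,0,0]},{"dp":[0.444,-0.868,0.2],"rotation":[0,0,0]},{"dp":[0.444,-0.868,0.2],"rotation":[0,0,0]},{"dp":[0.444,-0.868,0.2],"rotation":[0,0,0]},{"dp":[0.444,-0.868,0.2],"rotation":[0,0,0]}]' 1 40; python3 chk.py round .629 -.1375 pics/c2.png; python3 plan.py .6375,.1545,.067
```

```text
t: 20.45
eef_pos: [0.6366, 0.1545, 0.1394]
orientation: [3.063, 0.696, 0.002]
ft_force: [0.0, 0.6, 1.1]
gripper_width: 0.0854
grasp_force: 0.0
top [ 0.6269 -0.1363] setter [ 0.6277 -0.1339] off mm [-0.8 -2.4] yaw [1.  1.5] 4.58
side [ 0.6291 -0.1428] setter [ 0.6299 -0.1404] off mm [-0.8 -2.4] yaw [20.2  9.9] 41.69
t 20.6 p [0.6369 0.1546 0.14  ] yaw 25.6 q [-0.29  0.74  0.01  1.59 -0.01  0.82 -1.39] w 0.0855
.6375,.1545,.067 dp [0.0011, 0.0011, 0.2434] rot [0.001, -0.005, -0.0]
```

View pics/c2.png

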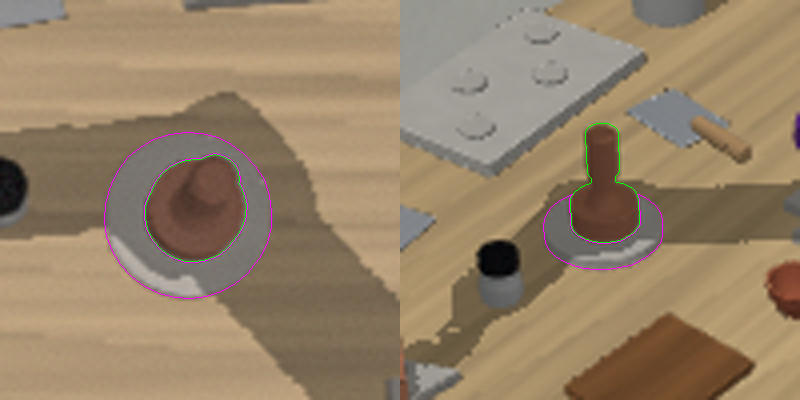

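The round finial is upright, 2.5 mm from its setter's centre. Next, the square finial goes to the board.

```bash
python3 -m handwheel '[{"dp":[0.001,0.001,0.1],"rotation":[0,0,0]},{"dp":[0.001,0.001,0.18],"rotation":[0,0,0]},{"dp":[0.001,0.001,0.243],"rotation":[0,0,0]},{"dp":[0.001,0.001,0.243],"rotation":[0,0,0]},{"dp":[0.001,0.001,0.243],"rotation":[0,0,0]}]' 1 40; python3 -m handwheel '[{"dp":[0,0,0],"rotation":[0,0,0]},{"dp":[0,0,0],"rotation":[0,0,0]},{"dp":[0,0,0],"rotation":[0,0,0]},{"dp":[0,0,0],"rotation":[0,0,0]},{"dp":[0,0,0],"rotation":[0,0,0]},{"dp":[0,0,0],"rotation":[0,0,0]},{"dp":[0,0,0],"rotation":[0,0,0]}]' -1 40; python3 -m handwheel '[{"dp":[0,0,-0.05],"rotation":[0,0,0]},{"dp":[0,0,-0.15],"rotation":[0,0,0]},{"dp":[0,0,-0.3],"rotation":[0,0,0]},{"dp":[0,0,-0.42],"rotation":[0,0,0]},{"dp":[0,0,-0.44],"rotation":[0,0,0]},{"dp":[0,0,-0.44],"rotation":[0,0,0]},{"dp":[0,0,-0.44],"rotation":[0,0,0]}]' -1 40; python3 plan.py .450,-.004,.2
```

```text
t: 21.05
eef_pos: [0.637, 0.1547, 0.0667]
orientation: [-3.063, -0.697, -0.002]
ft_force: [0.8, 0.7, 0.0]
gripper_width: 0.0854
grasp_force: 0.0
t: 21.75
eef_pos: [0.6366, 0.155, 0.0664]
orientation: [-3.063, -0.698, -0.001]
ft_force: [-0.8, -0.0, 7.0]
gripper_width: 0.029
grasp_force: 39.2
t: 22.45
eef_pos: [0.6348, 0.1542, 0.196]
orientation: [3.063, 0.697, -0.006]
ft_force: [-0.2, 0.2, -3.5]
gripper_width: 0.0292
grasp_force: 40.0
t 22.4 p [0.6348 0.1542 0.196 ] yaw 25.7 q [-0.29  0.67  0.02  1.54 -0.01  0.93 -1.39] w 0.0292
.450,-.004,.2 dp [-0.7836, 0.2087, -0.0107] rot [-0.001, 0.007, -0.0]
```

```bash
python3 -m handwheel '[{"dp":[-0.07,0.02,0],"rotation":[0,0,0]},{"dp":[-0.2,0.053,0],"rotation":[0,0,0]},{"dp":[-0.35,0.093,0],"rotation":[0,0,0]},{"dp":[-0.5,0.133,0],"rotation":[0,0,0]},{"dp":[-0.64,0.17,0],"rotation":[0,0,0]},{"dp":[-0.74,0.197,0],"rotation":[0,0,0]},{"dp":[-0.784,0.209,0.05],"rotation":[0,0,0]},{"dp":[-0.784,0.209,0.15],"rotation":[0,0,0]},{"dp":[-0.784,0.209,0.26],"rotation":[0,0,0]},{"dp":[-0.784,0.209,0.34],"rotation":[0,0,0]},{"dp":[-0.784,0.209,0.36],"rotation":[0,0,0]},{"dp":[-0.784,0.209,0.36],"rotation":[0,0,0]}]' - 40;  python3 -m handwheel '[{"dp":[0,0,0.01],"rotation":[0,0,0]},{"dp":[0,0,0.01],"rotation":[0,0,0]},{"dp":[0,0,0.01],"rotation":[0,0,0]},{"dp":[0,0,0.01],"rotation":[0,0,0]}]' - 40;python3 plan.py .45,-.004,.067
```

```text
t: 23.65
eef_pos: [0.4499, -0.0038, 0.0883]
orientation: [-3.062, -0.697, 0.007]
ft_force: [0.3, 0.8, -3.1]
gripper_width: 0.029
grasp_force: 40.2
t: 24.05
eef_pos: [0.4519, -0.0037, 0.0874]
orientation: [3.063, 0.697, 0.002]
ft_force: [-0.1, -0.2, -3.0]
gripper_width: 0.0289
grasp_force: 40.2
t 24.1 p [ 0.4519 -0.0037  0.0874] yaw 25.7 q [-0.06  0.61  0.    2.18 -0.01  0.35 -1.17] w 0.0289
.45,-.004,.067 dp [-0.0062, -0.0018, 0.068] rot [0.001, -0.003, -0.0]
```

```bash
python3 -m handwheel '[{"dp":[0,0,0.025],"rotation":[0,0,0]},{"dp":[0,0,0.05],"rotation":[0,0,0]},{"dp":[0,0,0.064],"rotation":[0,0,0]},{"dp":[0,0,0.067],"rotation":[0,0,0]},{"dp":[0,0,0.067],"rotation":[0,0,0]},{"dp":[0,0,0.067],"rotation":[0,0,0]},{"dp":[0,0,0.067],"rotation":[0,0,0]}]' - 40; python3 -m handwheel '[{"dp":[0,0,0],"rotation":[0,0,0]},{"dp":[0,0,0],"rotation":[0,0,0]},{"dp":[0,0,0],"rotation":[0,0,0]},{"dp":[0,0,0],"rotation":[0,0,0]},{"dp":[0,0,0],"rotation":[0,0,0]},{"dp":[0,0,0],"rotation":[0,0,0]},{"dp":[0,0,-0.1],"rotation":[0,0,0]},{"dp":[0,0,-0.25],"rotation":[0,0,0]},{"dp":[0,0,-0.4],"rotation":[0,0,0]},{"dp":[0,0,-0.44],"rotation":[0,0,0]},{"dp":[0,0,-0.44],"rotation":[0,0,0]}]' 1 40;  python3 plan.py .445,.324,.2 .445,.324,.2,25
```

```text
t: 24.75
eef_pos: [0.451, -0.0037, 0.0664]
orientation: [-3.063, -0.697, 0.001]
ft_force: [-1.8, 0.1, -0.6]
gripper_width: 0.0289
grasp_force: 40.3
t: 25.85
eef_pos: [0.4529, -0.0037, 0.2008]
orientation: [3.062, 0.697, 0.008]
ft_force: [-0.6, -0.0, -1.0]
gripper_width: 0.0854
grasp_force: 0.0
t 25.9 p [ 0.4529 -0.0037  0.2008] yaw 25.7 q [-0.06  0.4   0.01  2.08 -0.01  0.66 -1.17] w 0.0854
.445,.324,.2 dp [0.449, -0.996, 0.0026] rot [0.004, -0.01, -0.0]
.445,.324,.2,25 dp [0.449, -0.996, 0.0026] rot [0.006, -0.009, -0.873]
```

```bash
python3 -m handwheel '[{"dp":[0.449,-0.996,0],"rotation":[0,0,-0.87]},{"dp":[0.449,-0.996,0],"rotation":[0,0,-0.87]},{"dp":[0.449,-0.996,0],"rotation":[0,0,-0.87]},{"dp":[0.449,-0.996,0],"rotation":[0,0,-0.87]},{"dp":[0.449,-0.996,0],"rotation":[0,0,-0.87]},{"dp":[0.449,-0.996,0],"rotation":[0,0,-0.87]},{"dp":[0.449,-0.996,0],"rotation":[0,0,-0.87]},{"dp":[0.449,-0.996,0.1],"rotation":[0,0,-0.87]},{"dp":[0.449,-0.996,0.2],"rotation":[0,0,-0.87]},{"dp":[0.449,-0.996,0.2],"rotation":[0,0,-0.87]},{"dp":[0.449,-0.996,0.2],"rotation":[0,0,-0.87]},{"dp":[0.449,-0.996,0.2],"rotation":[0,0,-0.87]}]' 1 40; python3 look.py square .451 -.004 .012 top,side pics/p2.png; python3 plan.py .445,.324,.067; python3 - <<'E'
from fit import *
# bare triangle setter, refit with both cams
for n in("top","side"):
    im=viewer.read_camera(n); c,off=crop(n,im,(.6365,.1555)); L=labels(c)
    f=lambda p: np.sum((render(n,L.shape,off,None,None,"triangle",p,0)==1)!=(L==1))/1000
    r=minimize(f,[.6365,.1555,-.145],method="Nelder-Mead",options=dict(initial_simplex=np.array([.6365,.1555,-.145])+np.vstack([np.zeros(3),np.diag([.004,.004,.1])])))
    print(n,r.x.round(4),np.rad2deg(r.x[2]).round(1),r.fun)
E
```

```text
t: 27.05
eef_pos: [0.4441, 0.3242, 0.1394]
orientation: [-2.84, -1.341, -0.002]
ft_force: [-0.4, -0.7, -0.8]
gripper_width: 0.0852
grasp_force: 0.0
top square [ 0.4507 -0.0018] 49.5 2.32
side square [ 0.4529 -0.0064] 46.8 23.78
t 27.1 p [0.4443 0.3243 0.1398] yaw 50.6 q [-0.61  0.61 -0.11  1.89  0.1   0.65 -1.47] w 0.0857
.445,.324,.067 dp [0.0001, 0.0024, 0.2428] rot [0.001, -0.005, -0.0]
top [ 0.6355  0.1582 -0.1432] -8.2 0.941
side [ 0.6362  0.1548 -0.1129] -6.5 33.825
```

View pics/p2.png

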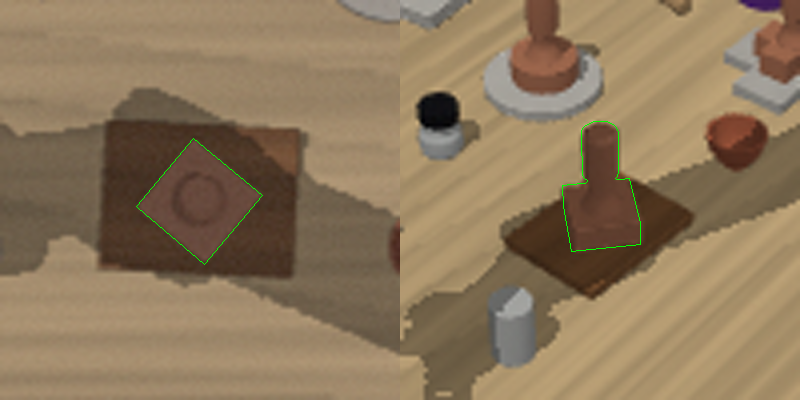

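The square finial is parked upright mid-board. Now I grasp the triangle finial.

```bash
python3 -m handwheel '[{"dp":[0,0.002,0.1],"rotation":[0,0,0]},{"dp":[0,0.002,0.18],"rotation":[0,0,0]},{"dp":[0,0.002,0.243],"rotation":[0,0,0]},{"dp":[0,0.002,0.243],"rotation":[0,0,0]},{"dp":[0,0.002,0.243],"rotation":[0,0,0]}]' 1 40; python3 -m handwheel '[{"dp":[0,0,0],"rotation":[0,0,0]},{"dp":[0,0,0],"rotation":[0,0,0]},{"dp":[0,0,0],"rotation":[0,0,0]},{"dp":[0,0,0],"rotation":[0,0,0]},{"dp":[0,0,0],"rotation":[0,0,0]},{"dp":[0,0,0],"rotation":[0,0,0]},{"dp":[0,0,0],"rotation":[0,0,0]}]' -1 40; python3 -m handwheel '[{"dp":[0,0,-0.05],"rotation":[0,0,0]},{"dp":[0,0,-0.15],"rotation":[0,0,0]},{"dp":[0,0,-0.3],"rotation":[0,0,0]},{"dp":[0,0,-0.42],"rotation":[0,0,0]},{"dp":[0,0,-0.44],"rotation":[0,0,0]},{"dp":[0,0,-0.44],"rotation":[0,0,0]},{"dp":[0,0,-0.44],"rotation":[0,0,0]}]' -1 40; python3 plan.py .636,.156,.2,-25.4
```

```text
t: 27.75
eef_pos: [0.4442, 0.3238, 0.0663]
orientation: [-2.84, -1.342, -0.001]
ft_force: [-0.3, 0.3, -0.8]
gripper_width: 0.0858
grasp_force: 0.0
t: 28.45
eef_pos: [0.444, 0.324, 0.0664]
orientation: [-2.84, -1.342, -0.001]
ft_force: [-1.8, -0.2, 5.3]
gripper_width: 0.0296
grasp_force: 39.2
t: 29.15
eef_pos: [0.4428, 0.3226, 0.1961]
orientation: [2.84, 1.342, -0.005]
ft_force: [-1.0, -0.0, -3.0]
gripper_width: 0.029
grasp_force: 40.0
t 29.1 p [0.4428 0.3226 0.1961] yaw 50.6 q [-0.6   0.53 -0.12  1.84  0.08  0.78 -1.45] w 0.029
.636,.156,.2,-25.4 dp [-0.0201, 0.85, -0.0136] rot [0.0, 0.007, 0.887]
```

```bash
python3 -m handwheel '[{"dp":[0,0.08,0],"rotation":[0,0,0.08]},{"dp":[-0.005,0.2,0],"rotation":[0,0,0.2]},{"dp":[-0.008,0.35,0],"rotation":[0,0,0.35]},{"dp":[-0.012,0.5,0],"rotation":[0,0,0.5]},{"dp":[-0.016,0.65,0],"rotation":[0,0,0.65]},{"dp":[-0.018,0.77,0],"rotation":[0,0,0.78]},{"dp":[-0.02,0.83,0],"rotation":[0,0,0.86]},{"dp":[-0.02,0.85,0],"rotation":[0,0,0.887]},{"dp":[-0.02,0.85,0],"rotation":[0,0,0.887]}]' - 40; python3 -m handwheel '[{"dp":[0,0,0],"rotation":[0,0,0.08]},{"dp":[0,0,0],"rotation":[0,0,0.25]},{"dp":[0,0,0],"rotation":[0,0,0.45]},{"dp":[0,0,0],"rotation":[0,0,0.65]},{"dp":[0,0,0],"rotation":[0,0,0.8]},{"dp":[0,0,0],"rotation":[0,0,0.887]},{"dp":[0,0,0.1],"rotation":[0,0,0.887]},{"dp":[0,0,0.2],"rotation":[0,0,0.887]},{"dp":[0,0,0.3],"rotation":[0,0,0.887]},{"dp":[0,0,0.35],"rotation":[0,0,0.887]},{"dp":[0,0,0.35],"rotation":[0,0,0.887]},{"dp":[0,0,0.35],"rotation":[0,0,0.887]}]' - 40; python3 -m handwheel '[{"dp":[0,0,0],"rotation":[0,0,0]},{"dp":[0,0,0],"rotation":[0,0,0]}]'; python3 plan.py .636,.156,.067;python3 look.py triangle .636 .156 .035 top,side pics/t1.png
```

```text
t: 30.05
eef_pos: [0.6361, 0.1565, 0.1955]
orientation: [3.066, 0.684, -0.006]
ft_force: [0.5, 0.4, -3.3]
gripper_width: 0.0291
grasp_force: 40.1
t: 31.25
eef_pos: [0.6372, 0.158, 0.0933]
orientation: [-3.141, 0.005, -0.001]
ft_force: [0.1, -0.4, -3.1]
gripper_width: 0.0294
grasp_force: 40.1
t: 31.45
eef_pos: [0.6382, 0.1574, 0.0944]
orientation: [-3.141, 0.006, -0.004]
ft_force: [1.0, 0.4, -2.9]
gripper_width: 0.0288
grasp_force: 40.2
t 31.4 p [0.6382 0.1574 0.0944] yaw -0.2 q [-0.35  0.8   0.11  1.61 -0.12  0.73 -1.76] w 0.0288
.636,.156,.067 dp [-0.0075, 0.0047, 0.0913] rot [-0.002, -0.006, 0.0]
top triangle [0.639  0.1603] -7.6 66.6
side triangle [0.6449 0.1479] -6.9 35.69
```

View pics/t1.png

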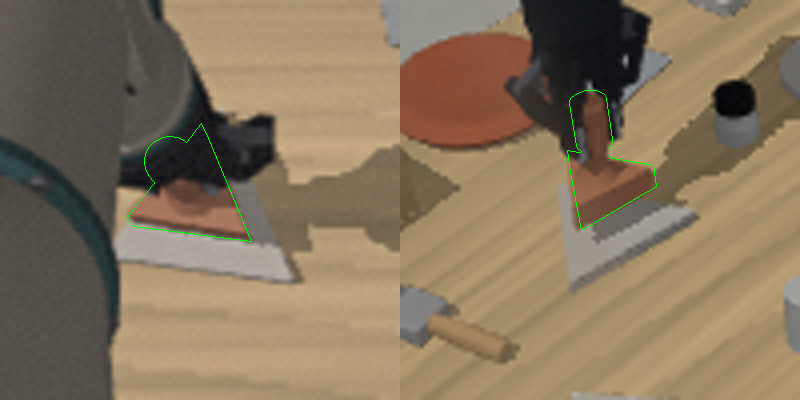

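The foot's edges run parallel to the setter's, so I lower it.

```bash
python3 -m handwheel '[{"dp":[-0.007,0.005,0.03],"rotation":[0,0,0]},{"dp":[-0.007,0.005,0.06],"rotation":[0,0,0]},{"dp":[-0.007,0.005,0.08],"rotation":[0,0,0]},{"dp":[-0.007,0.005,0.09],"rotation":[0,0,0]},{"dp":[-0.007,0.005,0.09],"rotation":[0,0,0]},{"dp":[-0.007,0.005,0.09],"rotation":[0,0,0]},{"dp":[-0.007,0.005,0.09],"rotation":[0,0,0]}]' - 40; python3 -m handwheel '[{"dp":[0,0,0],"rotation":[0,0,0]},{"dp":[0,0,0],"rotation":[0,0,0]},{"dp":[0,0,0],"rotation":[0,0,0]},{"dp":[0,0,0],"rotation":[0,0,0]},{"dp":[0,0,0],"rotation":[0,0,0]},{"dp":[0,0,0],"rotation":[0,0,0]},{"dp":[0,0,-0.1],"rotation":[0,0,0]},{"dp":[0,0,-0.25],"rotation":[0,0,0]},{"dp":[0,0,-0.4],"rotation":[0,0,0]},{"dp":[0,0,-0.44],"rotation":[0,0,0]},{"dp":[0,0,-0.44],"rotation":[0,0,0]}]' 1 40;  python3 plan.py .452,-.004,.2
```

```text
t: 32.25
eef_pos: [0.6342, 0.1554, 0.0665]
orientation: [3.141, -0.007, -0.003]
ft_force: [-4.1, -0.8, 8.7]
gripper_width: 0.0292
grasp_force: 40.8
t: 33.35
eef_pos: [0.6365, 0.1559, 0.2003]
orientation: [-3.14, 0.007, -0.008]
ft_force: [-0.3, -0.7, -1.3]
gripper_width: 0.085
grasp_force: 0.0
t 33.4 p [0.6365 0.1559 0.2003] yaw -0.2 q [-0.36  0.67  0.13  1.54 -0.1   0.93 -1.77] w 0.085
.452,-.004,.2 dp [-0.6128, 0.5355, -0.0027] rot [-0.003, -0.01, 0.0]
```

```bash
python3 -m handwheel '[{"dp":[-0.613,0.535,0],"rotation":[0,0,-0.87]},{"dp":[-0.613,0.535,0],"rotation":[0,0,-0.87]},{"dp":[-0.613,0.535,0],"rotation":[0,0,-0.87]},{"dp":[-0.613,0.535,0],"rotation":[0,0,-0.87]},{"dp":[-0.613,0.535,0],"rotation":[0,0,-0.87]},{"dp":[-0.613,0.535,0],"rotation":[0,0,-0.87]},{"dp":[-0.613,0.535,0.1],"rotation":[0,0,-0.87]},{"dp":[-0.613,0.535,0.2],"rotation":[0,0,-0.87]},{"dp":[-0.613,0.535,0.2],"rotation":[0,0,-0.87]},{"dp":[-0.613,0.535,0.2],"rotation":[0,0,-0.87]},{"dp":[-0.613,0.535,0.2],"rotation":[0,0,-0.87]}]' 1 40; python3 chk.py triangle .636 .156 pics/c3.png; python3 plan.py .452,-.004,.067
```

```text
t: 34.45
eef_pos: [0.451, -0.0039, 0.1382]
orientation: [3.069, 0.672, 0.001]
ft_force: [0.3, 0.9, -0.3]
gripper_width: 0.0852
grasp_force: 0.0
top [0.6354 0.1569] setter [0.6354 0.1584] off mm [ 0.1 -1.5] yaw [-9.8 -8.2] 8.48
side [0.6373 0.1521] setter [0.6374 0.1539] off mm [-0.1 -1.7] yaw [-8.9 -8.5] 32.19
t 34.5 p [ 0.4512 -0.004   0.1386] yaw 24.7 q [-0.05  0.5  -0.    2.15  0.    0.49 -1.19] w 0.0849
.452,-.004,.067 dp [0.0018, 0.0009, 0.2388] rot [0.001, -0.004, -0.0]
```

View pics/c3.png

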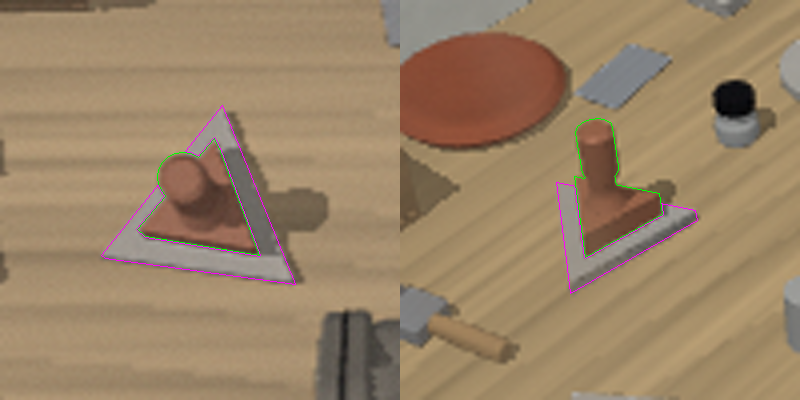

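The triangle finial is upright, aligned, and 1.6 mm from centre. Last is the square finial.

```bash
python3 -m handwheel '[{"dp":[0.002,0.001,0.1],"rotation":[0,0,0]},{"dp":[0.002,0.001,0.18],"rotation":[0,0,0]},{"dp":[0.002,0.001,0.238],"rotation":[0,0,0]},{"dp":[0.002,0.001,0.238],"rotation":[0,0,0]},{"dp":[0.002,0.001,0.238],"rotation":[0,0,0]}]' 1 40; python3 -m handwheel '[{"dp":[0,0,0],"rotation":[0,0,0]},{"dp":[0,0,0],"rotation":[0,0,0]},{"dp":[0,0,0],"rotation":[0,0,0]},{"dp":[0,0,0],"rotation":[0,0,0]},{"dp":[0,0,0],"rotation":[0,0,0]},{"dp":[0,0,0],"rotation":[0,0,0]},{"dp":[0,0,0],"rotation":[0,0,0]}]' -1 40; python3 -m handwheel '[{"dp":[0,0,-0.05],"rotation":[0,0,0]},{"dp":[0,0,-0.15],"rotation":[0,0,0]},{"dp":[0,0,-0.3],"rotation":[0,0,0]},{"dp":[0,0,-0.42],"rotation":[0,0,0]},{"dp":[0,0,-0.44],"rotation":[0,0,0]},{"dp":[0,0,-0.44],"rotation":[0,0,0]},{"dp":[0,0,-0.44],"rotation":[0,0,0]}]' -1 40; python3 plan.py .448,.3225,.2,-17 .448,.3225,.09,-17
```

```text
t: 35.05
eef_pos: [0.4516, -0.0042, 0.067]
orientation: [3.069, 0.672, 0.001]
ft_force: [0.2, 0.2, 0.1]
gripper_width: 0.0852
grasp_force: 0.0
t: 35.75
eef_pos: [0.4513, -0.0041, 0.0668]
orientation: [3.069, 0.672, 0.001]
ft_force: [-1.1, 1.1, 6.1]
gripper_width: 0.0289
grasp_force: 39.1
t: 36.45
eef_pos: [0.4498, -0.0042, 0.197]
orientation: [-3.068, -0.671, 0.005]
ft_force: [-0.0, -0.4, -2.6]
gripper_width: 0.0291
grasp_force: 40.2
t 36.5 p [ 0.4498 -0.0042  0.197 ] yaw 24.7 q [-0.05  0.4   0.    2.09 -0.    0.65 -1.19] w 0.0291
.448,.3225,.2,-17 dp [0.4494, -0.9921, -0.0102] rot [-0.001, 0.006, 0.593]
.448,.3225,.09,-17 dp [0.4505, -0.9917, 0.3565] rot [-0.001, 0.006, 0.593]
```

```bash
python3 -m handwheel '[{"dp":[0.036,-0.08,0],"rotation":[0,0,0.05]},{"dp":[0.09,-0.2,0],"rotation":[0,0,0.12]},{"dp":[0.158,-0.35,0],"rotation":[0,0,0.21]},{"dp":[0.226,-0.5,0],"rotation":[0,0,0.3]},{"dp":[0.294,-0.65,0],"rotation":[0,0,0.39]},{"dp":[0.36,-0.8,0],"rotation":[0,0,0.48]},{"dp":[0.42,-0.93,0],"rotation":[0,0,0.56]},{"dp":[0.45,-0.992,0.05],"rotation":[0,0,0.593]},{"dp":[0.45,-0.992,0.15],"rotation":[0,0,0.593]},{"dp":[0.45,-0.992,0.26],"rotation":[0,0,0.593]},{"dp":[0.45,-0.992,0.34],"rotation":[0,0,0.593]},{"dp":[0.45,-0.992,0.36],"rotation":[0,0,0.593]}]' - 40;  python3 -m handwheel '[{"dp":[0,0,0.01],"rotation":[0,0,0]},{"dp":[0,0,0.01],"rotation":[0,0,0]},{"dp":[0,0,0.01],"rotation":[0,0,0]},{"dp":[0,0,0.01],"rotation":[0,0,0]}]' - 40;python3 plan.py .448,.3225,.067
```

```text
t: 37.65
eef_pos: [0.4462, 0.3203, 0.0855]
orientation: [3.129, 0.211, -0.013]
ft_force: [-0.2, 0.5, -2.4]
gripper_width: 0.0292
grasp_force: 40.4
t: 38.05
eef_pos: [0.4502, 0.323, 0.0884]
orientation: [-3.133, -0.21, -0.003]
ft_force: [0.9, 0.1, -2.6]
gripper_width: 0.029
grasp_force: 40.5
t 38.0 p [0.4502 0.323  0.0884] yaw 7.7 q [-0.71  0.69  0.06  1.91 -0.07  0.53 -2.04] w 0.029
.448,.3225,.067 dp [-0.0075, 0.0008, 0.0713] rot [-0.002, -0.004, 0.0]
```

```bash
python3 -m handwheel '[{"dp":[-0.005,0,0.025],"rotation":[0,0,0]},{"dp":[-0.005,0,0.05],"rotation":[0,0,0]},{"dp":[-0.005,0,0.066],"rotation":[0,0,0]},{"dp":[-0.005,0,0.07],"rotation":[0,0,0]},{"dp":[-0.005,0,0.07],"rotation":[0,0,0]},{"dp":[-0.005,0,0.07],"rotation":[0,0,0]},{"dp":[-0.005,0,0.07],"rotation":[0,0,0]}]' - 40; python3 -m handwheel '[{"dp":[0,0,0],"rotation":[0,0,0]},{"dp":[0,0,0],"rotation":[0,0,0]},{"dp":[0,0,0],"rotation":[0,0,0]},{"dp":[0,0,0],"rotation":[0,0,0]},{"dp":[0,0,0],"rotation":[0,0,0]},{"dp":[0,0,0],"rotation":[0,0,0]},{"dp":[0,0,-0.1],"rotation":[0,0,0]},{"dp":[0,0,-0.25],"rotation":[0,0,0]},{"dp":[0,0,-0.4],"rotation":[0,0,0]},{"dp":[0,0,-0.44],"rotation":[0,0,0]},{"dp":[0,0,-0.44],"rotation":[0,0,0]}]' 1 40;  python3 plan.py .46,.03,.22
```

```text
t: 38.75
eef_pos: [0.4474, 0.3226, 0.0666]
orientation: [-3.134, -0.211, 0.001]
ft_force: [-3.2, -0.4, 6.4]
gripper_width: 0.0291
grasp_force: 40.5
t: 39.85
eef_pos: [0.4492, 0.3233, 0.2005]
orientation: [-3.132, -0.211, -0.006]
ft_force: [-0.3, -0.5, -1.2]
gripper_width: 0.0855
grasp_force: 0.0
t 39.9 p [0.4492 0.3233 0.2005] yaw 7.7 q [-0.73  0.53  0.08  1.83 -0.06  0.78 -2.05] w 0.0855
.46,.03,.22 dp [-0.0949, 0.9734, -0.0679] rot [-0.005, -0.009, 0.0]
```

```bash
python3 -m handwheel '[{"dp":[-0.1,0.97,-0.07],"rotation":[0,0,0]},{"dp":[-0.1,0.97,-0.07],"rotation":[0,0,0]},{"dp":[-0.1,0.97,-0.07],"rotation":[0,0,0]},{"dp":[-0.1,0.97,-0.07],"rotation":[0,0,0]},{"dp":[-0.1,0.97,-0.07],"rotation":[0,0,0]},{"dp":[-0.1,0.97,-0.07],"rotation":[0,0,0]},{"dp":[-0.1,0.97,-0.07],"rotation":[0,0,0]},{"dp":[-0.1,0.97,-0.07],"rotation":[0,0,0]},{"dp":[-0.1,0.97,-0.07],"rotation":[0,0,0]},{"dp":[-0.1,0.97,-0.07],"rotation":[0,0,0]}]' 1 40; python3 chk.py square .448 .3225 pics/c4.png; python3 - <<'E'
from h import *
a=cv2.imread("pics/c4.png"); s=cv2.resize(viewer.read_camera("side"),(533,400)); b=cv2.resize(a,(533,int(a.shape[0]*533/a.shape[1])))
cv2.imwrite("pics/final.png",cv2.copyMakeBorder(s,0,0,0,0,0) if 0 else np.vstack([s,b])[:600])
E
```

```text
t: 40.85
eef_pos: [0.4568, 0.0317, 0.2186]
orientation: [-3.134, -0.216, 0.002]
ft_force: [0.0, 1.2, -0.1]
gripper_width: 0.0855
grasp_force: 0.0
top [0.4474 0.3237] setter [0.4471 0.3244] off mm [ 0.3 -0.7] yaw [35.2 32.5] 2.0
side [0.4491 0.3189] setter [0.4484 0.3201] off mm [ 0.7 -1.1] yaw [33.4 32.6] 18.4
```

View pics/final.png

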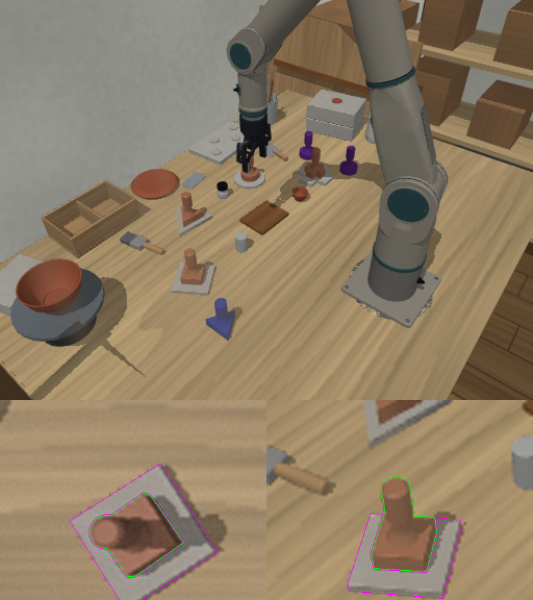

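All four finials stand upright on their matching setters: square at (192,270), triangle at (190,212), round at (250,172), and cross at (315,165). The board is empty, the look-alikes are untouched, and the gripper is clear in the air.

```bash
python3 -c "
from cell import manip
print(manip.job_done())"
```

```text
the job is handed in; nothing more can be done
None
```

I moved all four finials onto their matching setters and handed the job in after about 41 s; each stands upright within about 3 mm of its setter's centre, and nothing toppled.

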